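# Fetch a specimen mount from its tilt-out bin

## Robot

A 6-joint arm with a two-finger parallel gripper is mounted at the origin on a cart in front of the work surface, level with it; the furniture and walls round the work are solid. World frame = base frame: x ahead of the robot, y to its left, z up, the work surface at z = 0. Lengths are in m, angles in rad, forces in N, time in s.
With the tool pointing down it reaches from about 0.35 to 0.8 m from the base axis. Payload 7.3 kg.
Tool frame: the origin (TCP) lies midway between the tips of the shut fingers; the grasp point (between the pads) lies 19 mm behind it; x points along the fingers, z is the direction in which the jaws open and shut, and the axes are right-handed (so a half turn about x gives the same grasp; the last joint's range is limited). The gripper opens to 85 mm and grips with 20 to 120 N. Pads are 22 mm wide; open, the fingers measure 114 mm over their backs; the gripper's body (76 mm by 85 mm) begins 54 mm behind the grasp point. The pads swing forward as they close: fully open they stand 13 mm farther back than shut.
Start: joints at [-1.45, 0.342, 1.524, -0, 1.275, -0.146], TCP at [0.138, -0.506, 0.231] pointing down, gripper open.
Joint ranges: [-2.53, 2.53], [-0.77, 2.02], [0.04, 2.7], [-1, 4.14], [0.28, 2.66], [-3.11, 3.11]. Speed limits (rad/s): [2.57, 2.57, 3.14, 3.14, 3.14, 3.14].

## Interface

Orientations are given as a unit quaternion [x, y, z, w].
In Python, from plant import * gives the robot as it stands. Calls block until the motion is done:
- move_to(position, orientation): joint-space move of the TCP to a pose.
- servo_line(position, max_speed=0.15, frame=None): straight line of the TCP; frame=None keeps the orientation; max_speed is the mean speed in m/s.
- movej(angles): joint-space move.
- command_gripper(opening, grasp_force=None): finger opening in m; grasp_force is the grip in N (None keeps the last); returns when the fingers have stopped.
- wait(seconds).
- inverse_kinematics(position, orientation): joint angles nearest the present ones, or None.
- state(): the state.
- read_camera(name): name is "scene" or "top" or "wrist"; returns the picture (480x640x3 uint8, red, green, blue); there is no depth.
- get_calibration(name): a dict with "camera_matrix" (3x3 intrinsics, pixels), "xyz" and "rotation" of the camera in the world; the wrist camera has in their place "mount" (4x4, takes a point from camera to tool coordinates, whose origin is the TCP and whose axes are the tool frame's). Camera axes: x right, y down, z forward; pixel columns grow to the right and rows downward; lengths in m; the calibration is good to about 2 mm. A picture is of the moment at which its call begins: read the wrist's pose just before it. get_calibration takes no time and is no camera call.
A pose or a line that the arm cannot do raises Unreachable and nothing moves.
- job_done(): hands the job in, once; it reports no verdict.
The state is a dict: "clock": time; "qpos": joint angles; "qvel": joint speeds; "joint_efforts": joint torques, N m; "tcp_pos": TCP position; "eef_rot": TCP orientation; "contact_force": force on the tool from outside, world axes, zero at the start; "wrist_torque": the same for the moment, N m; "gripper_width": finger opening in m.
Only numpy, scipy, OpenCV 4.12 (cv2) and the standard library are available. Lean on these libraries where they do the work, as an engineer would, in place of code of your own. Each camera call takes 0.05 s, during which the arm holds its last target.

## Task

The black specimen mount is next for the microscope: find which tilt-out bin it is in, tilt that bin out to its stop, take the mount out and stand it flat, label face up, in the empty large compartment of the blue tray; set it down rather than drop it. Then tilt the bin fully shut again, so that all three bins are shut. Leave the other bins' contents and the mount already in the tray where they are, and do not knock over or push away the loupe or the vial.

Things in the scene. Friction and masses are not known exactly. Their poses are not given: they have to be found in the camera images.
- bin_0 (a joint): Tilt of the bin at the left end (its +y end, as one faces its front) of the unit, in rad: 0 = shut, front upright; grows as the bin's top comes out forward and down, to a stop at 0.62 (35 deg). The pivots are stiff (about 0.07 N m, 1 to 3 N at the pull): the bin stays at whatever tilt it is left.
- bin_0_pull (a point): Centre of the blue finger pull of bin 0: a block 12 mm wide (y), 32 mm deep (x, all in front of the clear front), 22 mm high, its top 4 mm above the panel's top edge; 40 mm free at either side. It turns with the bin; shut, it stands 59 mm above the worktop. Axes of the bin: x front to back, y left along the pivot line, z up along the front panel.
- bin_0_pivot (a point): Point on the pivot line of bin 0 (along y), 12 mm above the worktop; with the bin shut it lies 22 mm behind and 47 mm below the pull's centre. Pull, pivot and floor points share one set of axes, which turn with the bin.
- bin_0_floor (a point): Centre of the inner floor of bin 0, 33 mm behind and 3 mm below the pivot line in the bin's axes. Inside, the bin is 71 mm deep (x from -35 to +36) and 94 mm wide (y); the front panel, 4 mm thick, rises 57 mm above this floor, back and sides 37 mm.
- bin_1 (a joint): Tilt of the bin at the middle of the unit, in rad: 0 = shut, front upright; grows as the bin's top comes out forward and down, to a stop at 0.62 (35 deg). The pivots are stiff (about 0.07 N m, 1 to 3 N at the pull): the bin stays at whatever tilt it is left.
- bin_1_pull (a point): Same for bin 1.
- bin_1_pivot (a point): Same for bin 1.
- bin_1_floor (a point): Same for bin 1.
- bin_2 (a joint): Tilt of the bin at the right end (its -y end) of the unit, in rad: 0 = shut, front upright; grows as the bin's top comes out forward and down, to a stop at 0.62 (35 deg). The pivots are stiff (about 0.07 N m, 1 to 3 N at the pull): the bin stays at whatever tilt it is left.
- bin_2_pull (a point): Same for bin 2.
- bin_2_pivot (a point): Same for bin 2.
- bin_2_floor (a point): Same for bin 2.
- bin_unit: Fixed tilt-out bin unit: grey housing 100 mm deep (x), 316 wide (y), 92 high, three clear bins at 102 mm pitch; its front faces to the robot's left. Origin: centre of underside; x front to back, y to the left end. Roof (86 to 92 mm high) and end cheeks begin 16 mm behind the pivots (ahead of that the cheeks are 32 mm high): reach into a tilted bin with the tool leaning as it does. Open, it reaches 65 mm ahead of the pivots.
- black_mount: The black specimen mount: the black cylinder named under black_mount_centre. Origin: centre of its underside.
- black_mount_centre (a point): Centre (half-way up) of the black specimen mount, a plain cylinder 30 mm in diameter and 18 mm high, about 30 g, z axis up through its label face. At the start it stands flat on the floor of one of the three bins (any of them), near the bin's front and middle; it tilts with the bin and may slide to the front panel. Seen through the clear front.
- cream_mount_centre (a point): Centre of a cream mount (30 mm diameter, 14 mm high) in another bin; to be left there.
- bush_centre (a point): Centre of a grey steel flanged bush (24 mm diameter, 18 mm high) in the remaining bin; to be left there.
- tray_place (a point): Centre of the floor of the larger, empty compartment of the blue parts tray. The tray is 105 x 154 mm with walls 22 mm high and a 2 mm floor standing on the worktop; this compartment measures 96 mm (x of this point) by 85 mm (y of this point), a divider 18 mm high at y = -43 mm. z up. The tray is loose but heavy (0.6 kg).
- tray_mount_centre (a point): Centre of another cream mount (30 mm diameter, 14 mm high) in the smaller compartment of the tray, at about y = -73 mm of tray_place; to be left there.
- loupe_centre (a point): Centre of a stand loupe, black and clear, 40 mm in diameter, 43 mm high; z up. A bystander.
- vial_centre (a point): Centre of an upright sample vial with blue cap, 23 mm in diameter, 48 mm high; z up. A bystander.
Mind the look-alikes: they are no part of the job. Leave any orange look-alike of the part that bears tray_place alone.

How it is judged:
On the way, in this order (a step that is already met when the one before it is completed fails the run):
1. the bin that holds the black mount is tilted out, well over half-way (over 0.45 rad), with the mount in it (((value of joint bin_0 above 0.45 rad and x of black_mount_centre in the frame of bin_0_floor between -0.045 and 0.045 m and y of black_mount_centre in the frame of bin_0_floor between -0.045 and 0.045 m and z of black_mount_centre in the frame of bin_0_floor between 0 and 0.035 m) or (value of joint bin_1 above 0.45 rad and x of black_mount_centre in the frame of bin_1_floor between -0.045 and 0.045 m and y of black_mount_centre in the frame of bin_1_floor between -0.045 and 0.045 m and z of black_mount_centre in the frame of bin_1_floor between 0 and 0.035 m) or (value of joint bin_2 above 0.45 rad and x of black_mount_centre in the frame of bin_2_floor between -0.045 and 0.045 m and y of black_mount_centre in the frame of bin_2_floor between -0.045 and 0.045 m and z of black_mount_centre in the frame of bin_2_floor between 0 and 0.035 m))), for 0.2 s.
2. the black mount stands flat, label up, in the large compartment of the tray (x of black_mount_centre in the frame of tray_place between -0.038 and 0.038 m and y of black_mount_centre in the frame of tray_place between -0.034 and 0.034 m and z of black_mount_centre in the frame of tray_place between 0.004 and 0.014 m and angle between black_mount_centre's own z axis and vertical below 0.15 rad), for 0.2 s.
At the end, for the whole second after the job is handed in: The black mount stands label up and flat (within 0.15 rad) in the tray's large compartment, released, at rest; all bins shut (under 0.05 rad); cream mount and bush within 5 cm of where they were; the other cream mount still in the small compartment (all of step 2 and contact force between black_mount and the fingers below 0.05 N and linear speed of black_mount below 0.02 m/s and value of joint each of bin_0, bin_1, bin_2 below 0.05 rad and distance of each of cream_mount_centre, bush_centre from where it was at the start of the episode below 0.05 m and x of tray_mount_centre in the frame of tray_place between -0.04 and 0.04 m and y of tray_mount_centre in the frame of tray_place between -0.1 and -0.05 m and z of tray_mount_centre in the frame of tray_place below 0.014 m); the robot touches nothing.
It fails at once if the black mount is dropped (falls free at over 0.7 m/s, about 25 mm) (linear speed of black_mount above 0.7 m/s and contact force between black_mount and the fingers below 0.02 N).
It fails at once if the loupe is pushed more than 3 cm or knocked over (distance of loupe_centre from where it was at the start of the episode above 0.03 m or angle between loupe_centre's own z axis and vertical above 0.6 rad).
It fails at once if the vial is pushed more than 3 cm or knocked over (distance of vial_centre from where it was at the start of the episode above 0.03 m or angle between vial_centre's own z axis and vertical above 0.6 rad).
It also fails if it takes over 54 s, if anything falls off the work surface, if the arm or the gripper's body presses on something with over 40 N, if the wrist force passes 120 N, or if a joint passes its speed limit or range.

## Working session

There is one attempt and no reset: what is moved stays moved. The work goes in short steps, each a Python script; the robot and the scene stay as the last script left them, time stands still between calls to the robot, and variables do not carry over. Pictures are saved under pics/ and viewed, and the job is handed in when it is done.

```bash
mkdir -p pics; ls; python3 - <<'E'
from plant import *
import cv2
for n in ["scene","top","wrist"]:
    c=get_calibration(n); print(n,{k:(v.tolist() if hasattr(v,'tolist') else v) for k,v in c.items()})
    cv2.imwrite(f"pics/{n}0.png",read_camera(n)[:,:,::-1])
s=state();print(s['clock'],s['tcp_pos'],s['eef_rot'],s['contact_force'])
E
```

```text
pics
scene {'camera_matrix': [[548.1698631563372, 0.0, 322.1072899701624], [0.0, 548.1698631563372, 237.44703400142882], [0.0, 0.0, 1.0]], 'xyz': [-0.25496186515557484, 1.0636303154109552, 0.6184298958041142], 'rotation': [-0.3073109501975044, 0.7880738277214584, -0.49325739030680105, 0.20296987179598916]}
top {'camera_matrix': [[453.52875979918804, 0.0, 316.30804564643813], [0.0, 453.52875979918804, 233.05605875099243], [0.0, 0.0, 1.0]], 'xyz': [0.32087538937171833, 0.24041397319104876, 1.0906319261165902], 'rotation': [0.7041308167124332, -0.7031578506037953, 0.06391037983391208, -0.07539425335937532]}
wrist {'camera_matrix': [[359.3107351909624, 0.0, 321.7629556096291], [0.0, 359.3107351909624, 240.53245072092193], [0.0, 0.0, 1.0]], 'mount': [[-0.0008913486300021919, -0.30149850123760175, 0.9534662339323288, -0.14288561369367975], [-0.0007422242511371059, -0.9534661506013259, -0.30149916875615074, 0.07850445307489468], [0.9999993273001634, -0.0009764266324825073, 0.0006260912477919603, 0.00027447967066607237], [0.0, 0.0, 0.0, 1.0]]}
0.15 [ 0.13838128 -0.50615209  0.23079431] [ 0.42935568  0.56231902 -0.42879662  0.56176906] [0.85805099 0.09673566 0.07495872]
```

View pics/scene0.png

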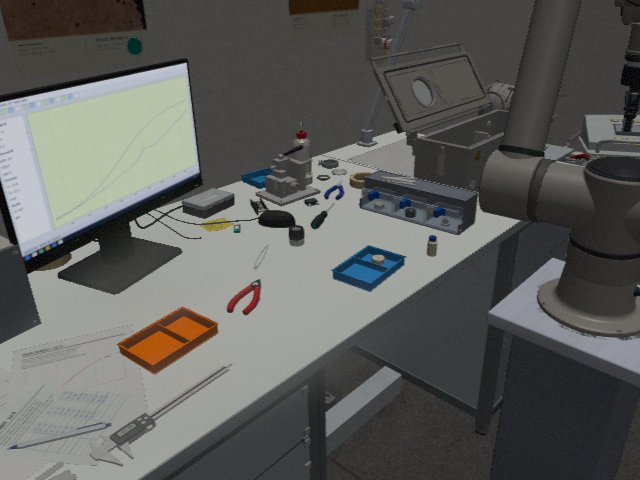

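View pics/top0.png

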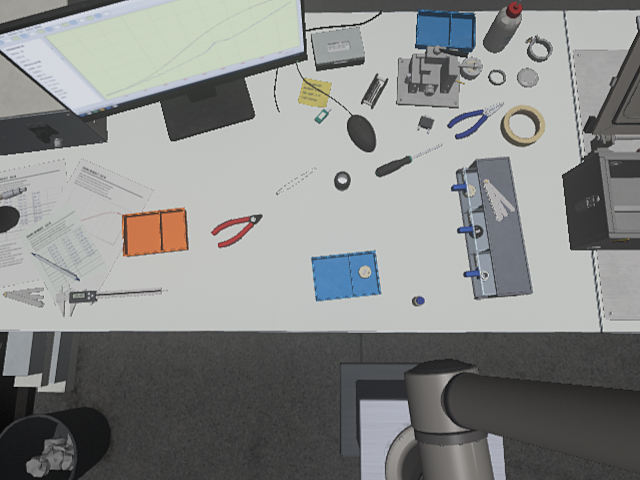

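View pics/wrist0.png

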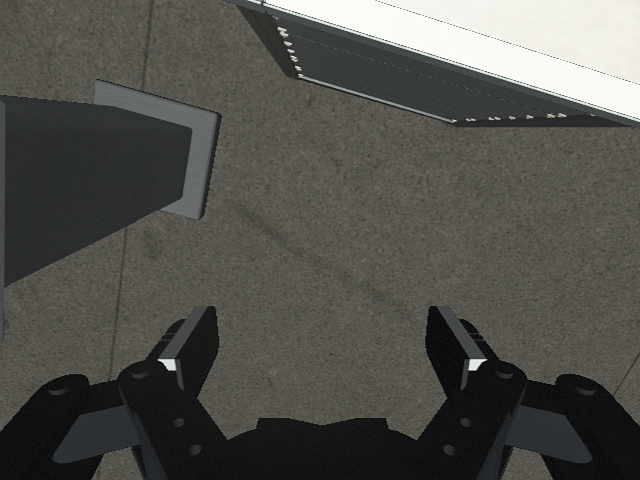

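```bash
cat > h.py <<'E'
import numpy as np, cv2
from scipy.spatial.transform import Rotation as R
from plant import *
def cam(n,st=None):
    c=get_calibration(n);K=np.array(c['camera_matrix'])
    if n!='wrist':
        return K,np.array(c['xyz']),R.from_quat(c['rotation']).as_matrix()
    M=np.array(c['mount']);T=np.eye(4);T[:3,:3]=R.from_quat(st['eef_rot']).as_matrix();T[:3,3]=st['tcp_pos']
    W=T@M;return K,W[:3,3],W[:3,:3]
def back(n,uv,z,st=None):
    K,p,r=cam(n,st);d=r@np.linalg.inv(K)@np.array([uv[0],uv[1],1.]);return p+d*(z-p[2])/d[2]
def proj(n,P,st=None):
    K,p,r=cam(n,st);c=K@(r.T@(np.array(P)-p));return c[:2]/c[2]
def crop(n,u0,v0,u1,v1,out,k=None,img=None):
    i=read_camera(n) if img is None else img
    i=i[v0:v1,u0:u1,::-1]
    k=k or min(800/(u1-u0),600/(v1-v0))
    cv2.imwrite(out,cv2.resize(np.ascontiguousarray(i),None,fx=k,fy=k,interpolation=cv2.INTER_CUBIC))
E
python3 - <<'E'
import cv2
from h import *
s=cv2.imread('pics/scene0.png')[:,:,::-1];t=cv2.imread('pics/top0.png')[:,:,::-1]
crop('s',350,165,490,240,'pics/c1.png',5,s);crop('t',440,150,550,305,'pics/c2.png',3.8,t);crop('t',300,240,440,315,'pics/c3.png',5,t)
E
```

```text
(no output)
```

View pics/c1.png

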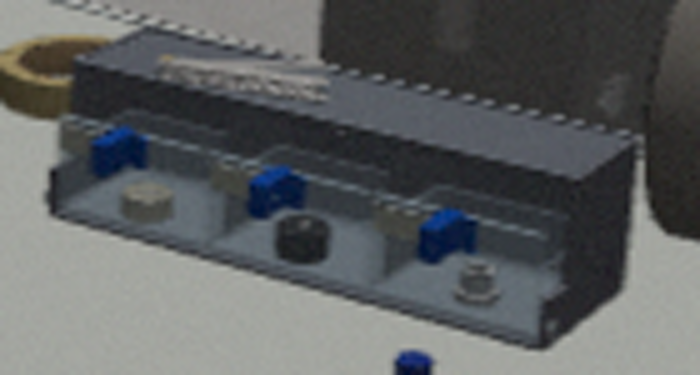

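View pics/c2.png

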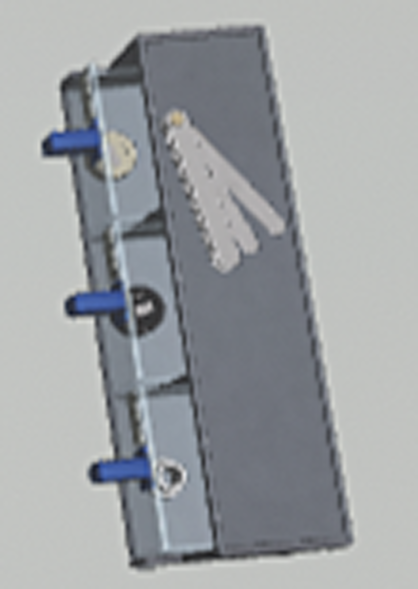

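View pics/c3.png

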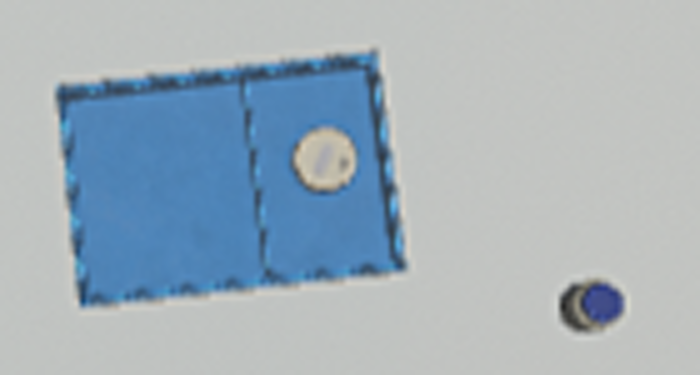

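```bash
python3 - <<'E'
from h import *
np.set_printoptions(precision=4,suppress=True)
c=[(476.8,160),(510.3,157.1),(532.1,293.4),(497.4,295.5)]
P=[back('top',p,.092) for p in c]
for p in P: print(p)
print('len',[np.linalg.norm(P[i]-P[(i+1)%4]) for i in range(4)])
for a,b in [(0,3),(1,2)]:
    d=P[a]-P[b]; print('ydir yaw',np.degrees(np.arctan2(d[1],d[0])))
# pulls: top face centre z~.070
for q in [(72,143),(96,303),(121,470)]:
    print('pull',back('top',(440+q[0]/3.8,150+q[1]/3.8),.070))
q=(140,310);print('mount',back('top',(440+q[0]/3.8,150+q[1]/3.8),.027))
T=[(58,87),(378,52),(407,270),(80,306)]
TP=[back('top',(300+q[0]/5,240+q[1]/5),.022) for q in T]
for p in TP: print('tray',p)
print([np.linalg.norm(TP[i]-TP[(i+1)%4]) for i in range(4)])
d=TP[1]-TP[0];print('yaw of -y',np.degrees(np.arctan2(d[1],d[0])))
for q in [(242,84),(265,272)]: print('div',back('top',(300+q[0]/5,240+q[1]/5),.018))
print('traymount',back('top',(300+325/5,240+160/5),.016))
print('vial',back('top',(300+602/5,240+302/5),.048),'loupe',back('top',(342,180),.043))
print('vial scene', proj('scene',back('top',(300+602/5,240+302/5),.048)))
E
```

```text
[ 0.6923 -0.1127  0.092 ]
[ 0.6991 -0.19    0.092 ]
[ 0.3868 -0.212   0.092 ]
[ 0.3821 -0.1368  0.092 ]
len [np.float64(0.0775989739792938), np.float64(0.313074237629739), np.float64(0.07535651110779297), np.float64(0.3110921634357302)]
ydir yaw 4.426301644356845
ydir yaw 4.015131715548409
pull [ 0.6328 -0.0747  0.07  ]
pull [ 0.5326 -0.0832  0.07  ]
pull [ 0.4319 -0.0917  0.07  ]
mount [ 0.537 -0.124  0.027]
tray [0.4755 0.2692 0.022 ]
tray [0.4924 0.1169 0.022 ]
tray [0.3894 0.1057 0.022 ]
tray [0.3724 0.2584 0.022 ]
[np.float64(0.15321263456297304), np.float64(0.10363392863563539), np.float64(0.15361926000399015), np.float64(0.10366319888455149)]
yaw of -y -83.66420380749162
div [0.4776 0.1815 0.018 ]
div [0.3886 0.1717 0.018 ]
traymount [0.4415 0.1425 0.016 ]
vial [0.3735 0.0211 0.048 ] loupe [0.6607 0.1963 0.043 ]
vial scene [432.4717 236.5153]
```

```bash
python3 - <<'E'
from h import *
np.set_printoptions(precision=4,suppress=True)
for z in (0,.15,.25):
  print([back('top',p,z)[:2] for p in [(564,178),(573,248),(585,150)]])
# unit model
yaw=np.radians(4.6); Y=np.array([np.cos(yaw),np.sin(yaw),0]); F=np.array([-np.sin(yaw),np.cos(yaw),0]);Z=np.array([0,0,1.])
pull=np.array([.5326,-.0832,.059]); piv=pull-.022*F-.047*Z
print('piv',piv)
# scene projection check
for k in (1,0,-1):
    print('scene pull top centre',proj('scene',pull+k*.102*Y+.011*Z), 'top',proj('top',pull+k*.102*Y+.011*Z))
for k in (158,-158):
    print('roof front', proj('scene',piv-.016*F+k/1000*Y+.08*Z),proj('top',piv-.016*F+k/1000*Y+.08*Z))
# IK for both hand orientations
def rot(th,sgn):
    xt=-(F*np.sin(th)+Z*np.cos(th)); zt=sgn*Y; yt=np.cross(zt,xt)
    return R.from_matrix(np.c_[xt,yt,zt]).as_quat()
for sgn in (1,-1):
  for th,p in [(0,pull+.1*Z),(0,pull-.018*Z),(.62,piv-.02*F+0.0*Z),(.62,piv+.045*F+.03*Z)]:
    q=inverse_kinematics(p,rot(th,sgn)); print(sgn,th,q)
E
```

```text
[array([ 0.6786, -0.3581]), array([ 0.502 , -0.3614]), array([ 0.7523, -0.4182])]
[array([ 0.6294, -0.2758]), array([ 0.4771, -0.2786]), array([ 0.6929, -0.3276])]
[array([ 0.5966, -0.2209]), array([ 0.4605, -0.2235]), array([ 0.6534, -0.2672])]
piv [ 0.5344 -0.1051  0.012 ]
scene pull top centre [372.3964 191.9176] top [459.0529 187.0209]
scene pull top centre [403.9773 199.8732] top [465.2603 229.7353]
scene pull top centre [438.1429 208.4799] top [471.7127 274.1354]
roof front [363.7703 176.9059] [474.8865 159.6642]
roof front [465.5758 200.9071] [496.1465 297.349 ]
1 0 [-0.2972  0.4355  1.5926 -0.      1.1134 -0.3775]
1 0 [-0.2972  0.5921  1.7113 -0.      0.8382 -0.3775]
1 0.62 [-0.0383  0.723   1.7951 -0.9422  0.7942  0.6218]
1 0.62 [ 0.0862  0.6754  1.7687 -0.8356  0.9     0.6095]
-1 0 [-0.2972  0.4355  1.5926 -0.      1.1134  2.7641]
-1 0 [-0.2972  0.5921  1.7113 -0.      0.8382  2.7641]
-1 0.62 [-0.0383  0.723   1.7951 -0.9422  0.7942 -2.5198]
-1 0.62 [ 0.0862  0.6754  1.7687 -0.8356  0.9    -2.5321]
```

```bash
cat >> h.py <<'E'
np.set_printoptions(precision=4,suppress=True)
yaw=np.radians(4.6); Y=np.array([np.cos(yaw),np.sin(yaw),0]); F=np.array([-np.sin(yaw),np.cos(yaw),0]);Z=np.array([0,0,1.])
pull=np.array([.5326,-.0832,.059]); piv=pull-.022*F-.047*Z
def rot(th,sgn=1):
    xt=-(F*np.sin(th)+Z*np.cos(th)); zt=sgn*Y; yt=np.cross(zt,xt)
    return R.from_matrix(np.c_[xt,yt,zt]).as_quat()
def bz(th): return F*np.sin(th)+Z*np.cos(th)      # bin z
def bf(th): return F*np.cos(th)-Z*np.sin(th)      # bin forward (-x)
def pullat(th): return piv+.022*bf(th)+.047*bz(th)
E
python3 - <<'E'
from h import *
movej([-1.45,0.0,1.6,0,1.5,-.15])
print(state()['tcp_pos'],state()['clock'])
movej([-0.3,0.1,1.6,0,1.4,-.37])
print(state()['tcp_pos'],state()['clock'])
move_to(pull+.09*Z,rot(0))
command_gripper(.04,30)
s=state();print(s['tcp_pos'],s['clock'],s['gripper_width'],s['contact_force'])
s=state();im=read_camera('wrist');cv2.imwrite('pics/w1.png',im[:,:,::-1])
print(proj('wrist',pull+.011*Z,s))
for a in (-1,1):
  for b in (-1,1): print(a,b,proj('wrist',pull+.011*Z+a*.006*Y+b*.016*F,s))
E
```

```text
[ 0.123  -0.3794  0.3576] 0.9
[ 0.4372 -0.0561  0.3181] 2.5583
[ 0.5326 -0.0832  0.1493] 3.875 0.03982647176382437 [-0.6051  0.4099 -0.209 ]
[319.5882 250.2265]
-1 -1 [310.6671 272.8664]
-1 1 [310.1653 226.6537]
1 -1 [328.6302 272.8465]
1 1 [328.8842 226.6351]
```

View pics/w1.png

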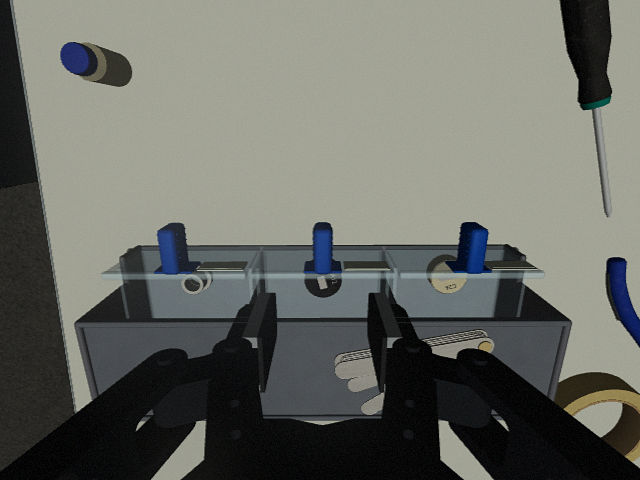

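```bash
sed -i 's/^pull=.*$/pull=np.array([.5326,-.0832,.059])+.001*Y+.001*F; piv=pull-.022*F-.047*Z/' h.py
python3 - <<'E'
from h import *
OFF=-.015
for th in np.linspace(0,.62,6):
    print(th,inverse_kinematics(pullat(th)+OFF*bz(th),rot(th)))
servo_line(pull+OFF*Z,.1,rot(0))
s=state();print(s['tcp_pos'],s['clock'],s['contact_force'])
command_gripper(0.0,30)
s=state();print(s['gripper_width'],s['clock'],s['contact_force'])
E
```

```text
0.0 [-0.2947  0.5885  1.707  -0.      0.8461 -0.375 ]
0.124 [-0.219   0.5857  1.7344 -0.1669  0.7917 -0.1836]
0.248 [-0.1422  0.5963  1.7553 -0.3527  0.7659  0.03  ]
0.372 [-0.0668  0.6202  1.7691 -0.5416  0.7718  0.2494]
0.496 [ 0.0052  0.6568  1.7757 -0.7159  0.8083  0.4558]
0.62 [ 0.0719  0.7049  1.7749 -0.8639  0.8697  0.6365]
[ 0.534  -0.0823  0.0446] 5.125 [ 0.9023 -0.1713  0.5571]
0.01131492926848361 5.4833 [-4.1108  0.0442  6.0039]
```

```bash
python3 - <<'E'
from h import *
OFF=-.015
for th in np.linspace(0,.615,6)[1:]:
    servo_line(pullat(th)+OFF*bz(th),.05,rot(th))
    s=state();print(round(th,3),s['clock'],s['gripper_width'],s['contact_force'],s['tcp_pos']-(pullat(th)+OFF*bz(th)))
cv2.imwrite('pics/t2.png',read_camera('top')[:,:,::-1]);
crop('scene',340,150,500,270,'pics/s2.png')
E
```

```text
0.123 5.7917 0.01117382478923062 [-3.2236 -2.0802  1.2913] [-0.0005  0.0002  0.    ]
0.246 6.1167 0.011230673054058591 [-2.3355 -2.5676  0.4607] [-0.0006  0.0001 -0.0002]
0.369 6.4417 0.01113023001053397 [-2.044  -3.1209 -0.1737] [-0.0006 -0.0001 -0.0003]
0.492 6.7583 0.011388821030057795 [-1.9625 -5.4683 -0.7347] [-0.0006 -0.0003 -0.0005]
0.615 7.0583 0.011351586496867119 [-0.2715 -4.8398 -0.6198] [-0.0006 -0.0004 -0.0006]
```

View pics/s2.png

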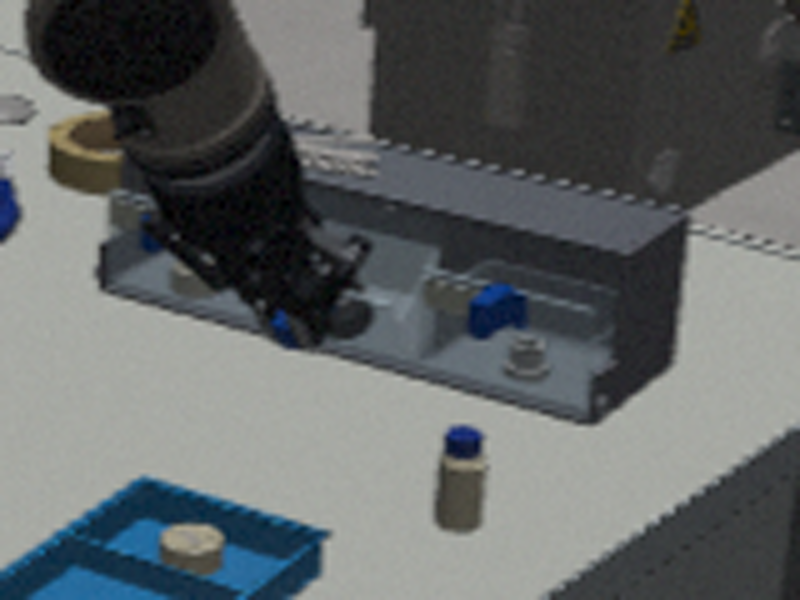

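```bash
cat >> h.py <<'E'
def floorat(th): return piv-.033*bf(th)-.003*bz(th)
E
python3 - <<'E'
from h import *
th=.615
command_gripper(.04)
p=np.array(state()['tcp_pos'])
servo_line(p+.075*bz(th),.15)
m=floorat(th)+.02*bf(th)
move_to(m+.095*bz(th),rot(th))
command_gripper(.05)
s=state();im=read_camera('wrist');cv2.imwrite('pics/w3.png',im[:,:,::-1])
print(s['clock'],s['tcp_pos'],s['contact_force'],s['gripper_width'])
for o in (0,.01,.02): print(o,'top centre',proj('wrist',floorat(th)+o*bf(th)+.018*bz(th),s))
print('pulltop',proj('wrist',pullat(th)+.011*bz(th),s))
E
```

```text
8.725 [ 0.5317 -0.0612  0.0941] [0.371  0.4735 0.0583] 0.04967517304391795
0 top centre [320.205 280.677]
0.01 top centre [320.1849 266.6765]
0.02 top centre [320.1643 252.3122]
pulltop [319.6855 215.34  ]
```

View pics/w3.png

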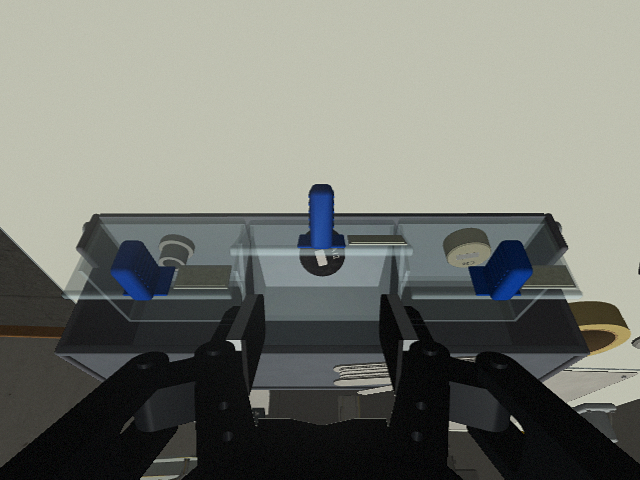

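```bash
python3 - <<'E'
from h import *
th=.615
m=floorat(th)+.019*bf(th)+.001*Y
for h in (.05,.02,.003):
    servo_line(m+h*bz(th),.1,rot(th)); s=state(); print(h,s['contact_force'],s['tcp_pos']-(m+h*bz(th)))
    if np.linalg.norm(s['contact_force'])>6: break
else:
    crop('scene',340,150,500,270,'pics/s4.png')
    command_gripper(.0,30)
s=state();print(s['clock'],s['gripper_width'],s['contact_force'])
cv2.imwrite('pics/w4.png',read_camera('wrist')[:,:,::-1])
E
```

```text
0.05 [0.0239 0.7167 0.4021] [ 0. -0. -0.]
0.02 [ 0.574  -0.0688 -0.024 ] [-0.0002 -0.0002 -0.0002]
0.003 [ 0.4191 -0.7837  0.3535] [-0.0002 -0.0003 -0.0001]
10.5083 0.02888585297968338 [-2.4159  0.9847  4.6358]
```

View pics/w4.png

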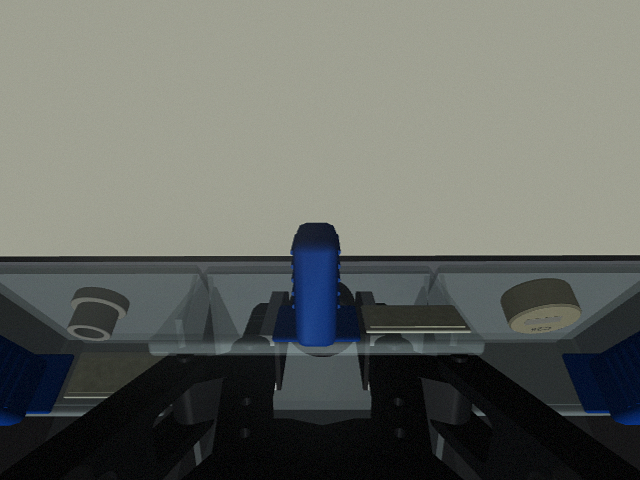

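```bash
python3 - <<'E'
from h import *
th=.615
m=floorat(th)+.018*bf(th)+.001*Y
servo_line(m+.02*bz(th),.05,rot(th));s=state();print(s['gripper_width'],s['contact_force'])
servo_line(m+.09*bz(th),.12,rot(th))
s=state();print(s['clock'],s['gripper_width'],s['contact_force'])
cv2.imwrite('pics/w5.png',read_camera('wrist')[:,:,::-1])
ya=np.radians(6.3);xt=np.array([0,0,-1.]);zt=np.array([np.cos(ya),np.sin(ya),0]);O=R.from_matrix(np.c_[xt,np.cross(zt,xt),zt]).as_quat()
np.save('O.npy',O)
for z in (.15,.008): print(inverse_kinematics([.4287,.2193,z],O))
E
```

```text
0.028353899666379648 [ 0.3252 -0.3066 -0.2854]
11.7833 0.028893583447113576 [-0.1008 -0.0123  0.2897]
[ 0.3135  0.3501  1.7601 -0.      1.0313  0.2036]
[ 0.3135  0.5756  1.8941 -0.      0.6719  0.2036]
```

View pics/w5.png

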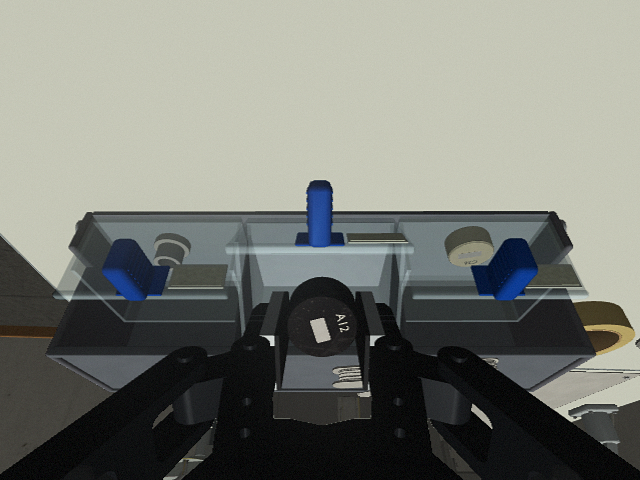

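```bash
python3 - <<'E'
from h import *
O=np.load('O.npy');t=np.array([.4287,.2193,0])
s=state();servo_line(np.array(s['tcp_pos'])+[0,0.02,.06],.2)
move_to(t+.12*Z,O)
servo_line(t+.03*Z,.12)
servo_line(t+.012*Z,.05)
wait(.2);f0=np.array(state()['contact_force']);print('f0',f0,state()['clock'])
z=.009
while z>=.001:
    servo_line(t+z*Z,.03); f=np.array(state()['contact_force'])-f0
    print(round(z,4),f,state()['tcp_pos'][2])
    if f[2]>2.5: break
    z-=.001
print(state()['clock'])
crop('scene',310,230,430,300,'pics/s6.png')
cv2.imwrite('pics/w6.png',read_camera('wrist')[:,:,::-1])
E
```

```text
f0 [-0.3295  0.6387 -1.4017] 14.9833
0.009 [ 0.2687 -0.2776  0.8778] 0.008848370085538352
0.008 [ 0.4974 -0.5045  1.3535] 0.007952887474798706
0.007 [-0.3573 -0.868   6.3132] 0.007386653423713533
15.7333
```

View pics/w6.png

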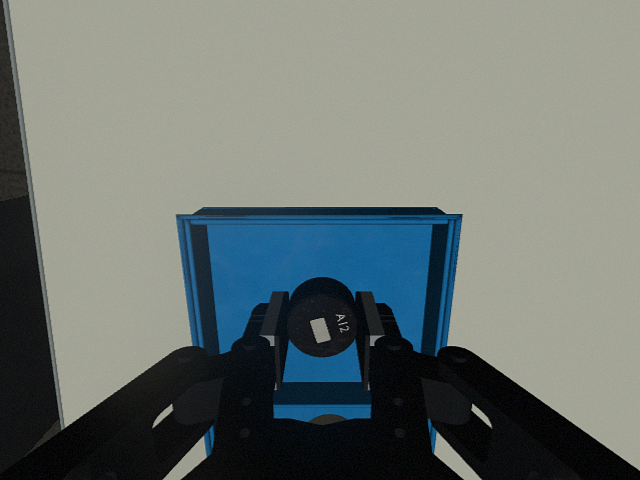

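View pics/s6.png

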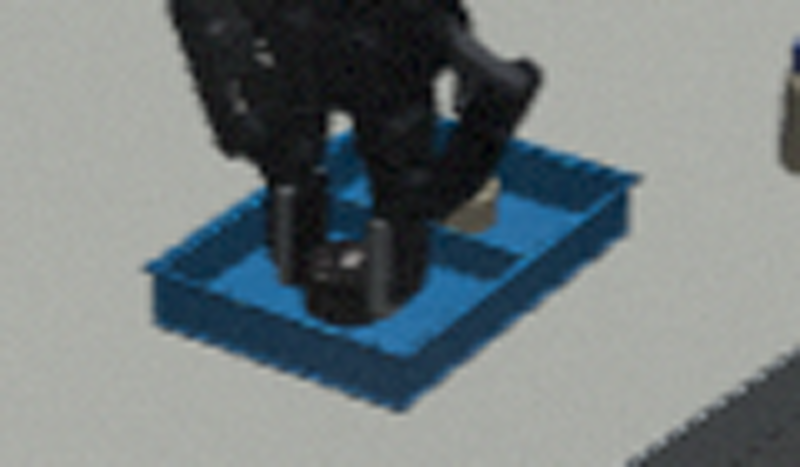

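Touched down on the tray floor, centred. Release, retreat, and check.

```bash
python3 - <<'E'
from h import *
command_gripper(.045)
p=np.array(state()['tcp_pos']);servo_line([p[0],p[1],.13],.12)
s=state();im=read_camera('wrist');cv2.imwrite('pics/w7.png',im[:,:,::-1]);print(s['clock'],s['gripper_width'],s['contact_force'])
print(proj('wrist',[.4287,.2193,.020],s))
E
```

```text
17.3083 0.04500389526058206 [ 0.0374  0.3928 -0.8935]
[320.7952 236.4943]
```

View pics/w7.png

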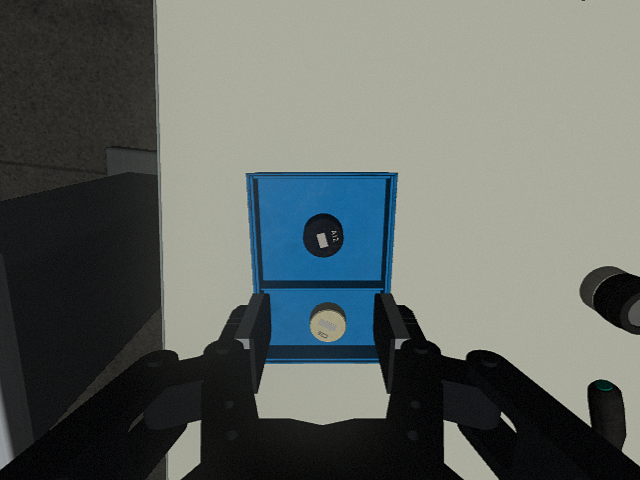

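```bash
python3 - <<'E'
from h import *
OFF=-.015;th=.615
move_to(pullat(th)+.09*bz(th),rot(th))
command_gripper(.04)
servo_line(pullat(th)+OFF*bz(th),.12)
s=state();print(s['clock'],s['contact_force'])
command_gripper(0,30);s=state();print(s['gripper_width'],s['contact_force'])
for a in list(np.linspace(.615,0,6)[1:])+[-.02]:
    servo_line(pullat(a)+OFF*bz(a),.05,rot(max(a,0)))
    s=state();print(round(a,3),s['clock'],s['gripper_width'],s['contact_force'])
cv2.imwrite('pics/w8.png',read_camera('wrist')[:,:,::-1])
E
```

```text
19.55 [ 0.0967  0.6071 -0.2075]
0.011104969415163696 [-3.7533  2.6266  4.0073]
0.492 20.2083 0.011390551996017273 [-3.3336  5.8966  4.7611]
0.369 20.525 0.011346273471797631 [-2.393   6.3012  5.2726]
0.246 20.85 0.011221247790576589 [-3.8554  6.4448  6.1392]
0.123 21.175 0.01128295460817099 [-4.2417  6.1081  7.9095]
0.0 21.4833 0.011241095013517843 [-3.537   6.4152  9.0169]
-0.02 21.7333 0.01144803572513881 [-2.9179  5.1636  6.6511]
```

View pics/w8.png

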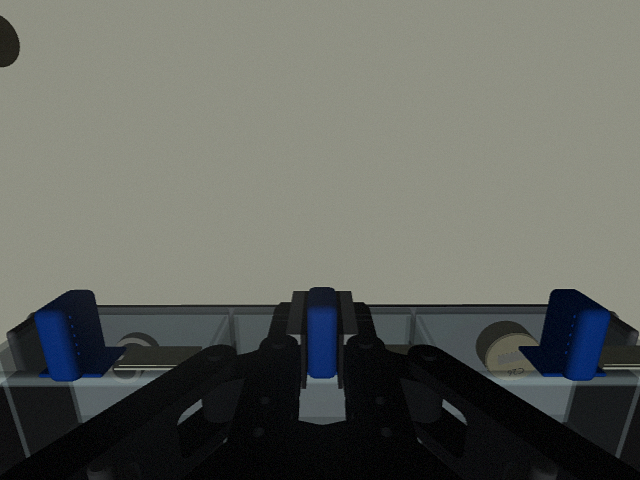

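```bash
python3 - <<'E'
from h import *
OFF=-.015
for a in (-.04,-.06,-.08):
    servo_line(pullat(a)+OFF*bz(a),.05,rot(0))
    s=state();print(a,s['clock'],s['contact_force'])
    if s['contact_force'][1]>14: break
command_gripper(.04)
p=np.array(state()['tcp_pos']);servo_line(p+[0,.0,.105],.15)
s=state();print(s['clock'],s['contact_force'])
cv2.imwrite('pics/w9.png',read_camera('wrist')[:,:,::-1])
im=read_camera('top');cv2.imwrite('pics/t9.png',im[:,:,::-1])
crop('scene',350,165,490,240,'pics/s9.png',5)
E
```

```text
-0.04 22.0333 [-1.6775  6.8839  4.9404]
-0.06 22.2833 [-0.4884  6.595   2.687 ]
-0.08 22.5333 [-0.2037  9.0633  0.7595]
23.7667 [-0.4382  0.2504  0.4646]
```

View pics/w9.png

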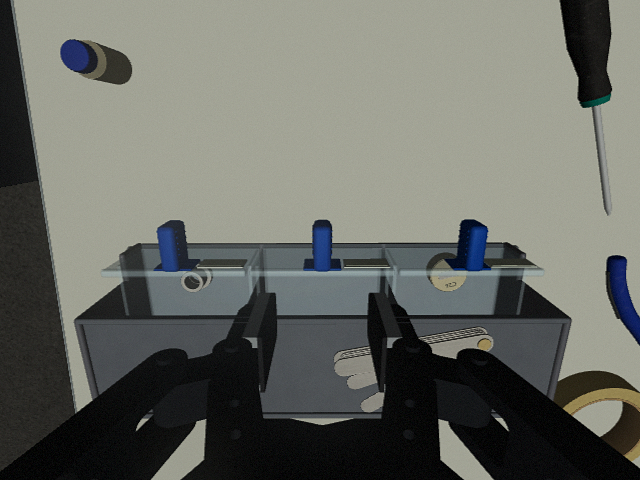

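View pics/s9.png

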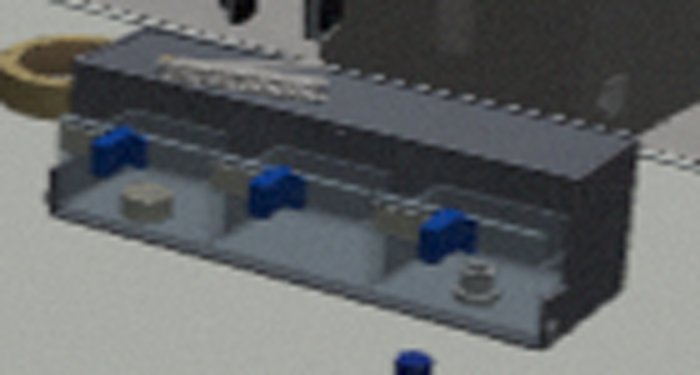

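```bash
python3 - <<'E'
import cv2,numpy as np
a=cv2.imread('pics/c1.png').astype(np.float32);b=cv2.imread('pics/s9.png').astype(np.float32)
def blue(i): return np.clip(i[:,:,0]-i[:,:,2]-25,0,None)
for n,(u,v) in dict(L=(119,150),M=(276,190),R=(447,235)).items():
    s=np.s_[v-40:v+40,u-45:u+45]
    r=[]
    for i in (a,b):
        m=blue(i[s]);yy,xx=np.mgrid[:m.shape[0],:m.shape[1]];r.append(np.array([(m*xx).sum(),(m*yy).sum()])/m.sum())
    print(n,(r[1]-r[0])/5,'px')
t0=cv2.imread('pics/top0.png').astype(np.float32);t1=cv2.imread('pics/t9.png').astype(np.float32)
for n,(u,v) in dict(L=(459,187),M=(465,230),R=(472,274)).items():
    s=np.s_[v-10:v+10,u-14:u+14];r=[]
    for i in (t0,t1):
        m=blue(i[s]);yy,xx=np.mgrid[:m.shape[0],:m.shape[1]];r.append(np.array([(m*xx).sum(),(m*yy).sum()])/m.sum())
    print('top',n,r[1]-r[0])
cv2.imwrite('pics/t9c.png',cv2.resize(cv2.imread('pics/t9.png')[150:330,290:560],None,fx=2.9,fy=2.9))
E
```

```text
L [-0.0954688   0.00930982] px
M [0.00444249 0.02949273] px
R [-0.00866642  0.06839923] px
top L [ 0.02474182 -0.00499814]
top M [0.03875494 0.02693585]
top R [0.01085742 0.00129069]
```

View pics/t9c.png

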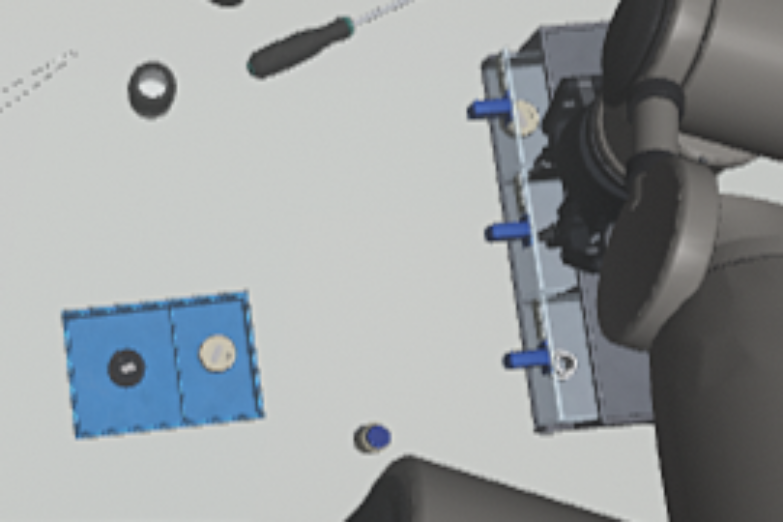

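All pulls are back within 0.1 px of their starting positions, the mount is in the tray, and the loupe and vial haven't moved. Handing in.

```bash
python3 - <<'E'
from plant import *
s=state();print(s['clock'],s['contact_force'],s['tcp_pos']);print(job_done())
E
```

```text
23.9167 [-0.01602942 -0.19042694  0.44992943] [ 0.53323461 -0.08482401  0.14965508]
the job is handed in; nothing more can be done
None
```

The job is done and handed in at 23.9 s. The black mount was in the middle bin (bin_1). I gripped that bin's pull and tilted the bin out to about 0.615 rad, just short of the 0.62 stop. I then lifted the mount out along the bin's lean, set it down in the large compartment of the blue tray and shut the bin again.

**Last checks:**
- **Mount:** it stands flat, label up, near the middle of the large compartment, and is released. I lowered it until it touched the tray floor at about 6 N, so it was not dropped.
- **Bins:** all three pulls are within 0.1 px of where they started in both fixed cameras, so all three bins are shut.
- **Everything else:** by eye, the cream mount, bush, tray mount, loupe and vial are where they were. The gripper is about 0.1 m above the bin's pull, touching nothing.
- **Disagreements:** the cameras differed by about 2 mm, within the stated calibration. While shutting the bin I pushed 0.08 rad past nominal and felt no sharp rise in force at the stop (about 9 N), so the finding that the bins are shut rests on the pictures.

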